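# Start a film development run on the darkroom wet bench

### The arm

A 6-joint arm with a two-finger parallel gripper is mounted at the origin on the work surface. World frame = base frame: x ahead of the robot, y to its left, z up, the work surface at z = 0. Lengths are in m, angles in rad, forces in N, time in s.
With the tool pointing down it reaches from about 0.35 to 0.775 m from the base axis. Payload 7.3 kg.
Tool frame: the origin (TCP) lies on the centre line of the jaws, within the pads' length; the fingertips stand 17 mm ahead of it and the grasp point (between the pads) lies 2 mm behind it (robot.tcp_to_tips is the distance from the TCP to the fingertips, in m); z points along the fingers, y is the line along which they close (so a half turn about z gives the same grasp; the last joint's range is limited). The gripper opens to 92 mm and grips with 3 to 60 N. Pads are 19 mm wide; open, the fingers measure 130 mm over their backs; the gripper's body (75 mm by 190 mm) begins 47 mm behind the grasp point.
Start: joints at [1.177, 0.342, 1.524, -0, 1.275, -0.146], TCP at [0.129, 0.509, 0.244] pointing down, gripper open.
Joint ranges: [-2.53, 2.53], [-0.77, 2.02], [0.04, 2.7], [-1, 4.14], [0.28, 2.66], [-3.11, 3.11]. Speed limits (rad/s): [2.57, 2.57, 3.14, 3.14, 3.14, 3.14].

### API

Orientations are given as [roll, pitch, yaw] about the fixed x, y, z axes, in that order (R = Rz(yaw) Ry(pitch) Rx(roll)).
In Python, from cell import robot gives the robot as it stands. The module is installed in compiled form; this text tells all that it offers.
- The arm moves only by the tool carry_out, never from a script. Its argument "commands" is a list of rows, each a list of 3 entries, a list of its own where there are three numbers: the shift along the tool's x, y, z in m, then the turn about the tool's z in rad, then the opening, from 0 (shut) to 1 (fully open). In form: [[[dx, dy, dz], yaw, claw], ...]. A call has 1 to 20 rows; each row shifts and turns the commanded pose from where the row before left it, along the tool's axes as they then stand; what a row does not reach is not made up. A row lasts 1/8 s, in which the tool goes at most 62.5 mm and 10.7 degrees, less where a joint would pass 70% of its speed; a pose out of reach is approached as far as the arm can. A call is refused whole if a number of a shift passes 0.0625 or a number of a turn 0.188, either way. A call with a gripper value outside its range is refused whole. The fingers move at their own pace and stop on an object; "newtons" is the grip in N (left out, the last holds). Time passes only in rows, so rows that do not move let the fingers close. It gives the time, the measured TCP pose, the force, the opening and the grip force at its end, in the units of the state.
- robot.observe(): the state, without advancing time (a new reading comes with each control period).
- robot.read_camera(name): name is "scene" or "top"; returns a dict with "pixels" (480x640x3 uint8, red, green, blue), "fx", "fy", "cx", "cy" (pixels), "view" (4x4, takes a point from world to camera coordinates). Camera axes: x right, y up, looking along -z (the intrinsics and any distortion apply to the point x, -y, -z); pixel columns grow to the right and rows downward; lengths in m; the calibration is good to about 2 mm. A picture is of the moment at which its call begins. There is no depth.
- robot.hand_in(): hands the job in; it is judged then, once.
Trained networks look in a picture, given as the dict that the camera call returned (one of the last four; its "shot" number tells which), for a name from the list of things; names that differ only in an ending like _2 or _b are one class to them, and where a whole thing is asked for, a point or a joint stands for the part that bears it (a point fixed in the world has none). Each returns a list of dicts, best first, with "p" (0 to 1); they miss things now and then, are a little off and sometimes report something else, mostly with a low value. They report only what shows in the picture. A call takes as long as a camera call.
- robot.find_in(picture, name): "at" ([column, row] in pixels, amid what is visible of it).
- robot.tip_of(picture, name): "at" ([column, row] in pixels: a listed point, or the origin of a listed thing).
The state is a dict: "time": time; "qpos": joint angles; "qvel": joint speeds; "joint_efforts": joint torques, N m; "tool_pos": TCP position; "tool_rot": TCP orientation; "contact_force": force on the tool from outside, world axes, zero at the start; "torque": the same for the moment, N m; "opening": finger opening in m; "grip_force": force on a finger pad.
Only numpy, scipy, OpenCV 4.12 (cv2) and the standard library are available. Lean on these libraries where they do the work, as an engineer would, in place of code of your own. Each camera call takes 0.05 s, during which the arm holds its last target. There are 200 camera calls.

### The job

The film tanks are filled, so start the run: slide every tank along the deck, without lifting it by its push-on lid or tipping it, until each has dropped flat into a warming well of its own. Only when all are in, set the minute timer to 10 minutes, pressing it down as you turn its knob so that the timer itself neither spins nor shifts. Also put every concentrate bottle back up on the narrow wooden shelf, upright and with its whole base on the board, and leave the funnel, the jar and the measuring cylinder where they stand.

Things in the scene. Friction and masses are not known exactly. Their poses are not given: they have to be found in the camera images.
- deck: moulded white wet-bench deck, 480 mm (x) by 1100 mm (y), 20 mm thick, fixed but placed a little differently each time. Its flat top is at z = 0.020. Origin: centre of its underside on the work surface; z up. Three round tank wells lie in a row along its own y, 125 mm apart, on the side of the tanks away from the robot. Grey ribs are only printed-thin; a rim 12 mm wide and 8 mm high runs round its edge
- well0 (a point): centre of the floor of tank well 0 (leftmost seen from the robot): a round pocket in the deck, 102 mm in diameter, 8 mm deep (floor at z = 0.012), its floor lined with black rubber. A tank slid over it drops in by itself
- well1 (a point): centre of the floor of tank well 1 (middle seen from the robot): a round pocket in the deck, 102 mm in diameter, 8 mm deep (floor at z = 0.012), its floor lined with black rubber. A tank slid over it drops in by itself
- well2 (a point): centre of the floor of tank well 2 (rightmost seen from the robot): a round pocket in the deck, 102 mm in diameter, 8 mm deep (floor at z = 0.012), its floor lined with black rubber. A tank slid over it drops in by itself
- tank0: single-reel film developing tank, a plain drum 90 mm in diameter and 66 mm high: black body, red lid flush all round that is only pressed on (nothing to hold it by, and too wide for most grippers); about 0.45 kg, full. Stands loose on the deck and slides on it. Origin: centre of its underside. There may be two or three tanks; an absent one reads None from the start
- tank1: single-reel film developing tank, a plain drum 90 mm in diameter and 66 mm high: black body, red lid flush all round that is only pressed on (nothing to hold it by, and too wide for most grippers); about 0.45 kg, full. Stands loose on the deck and slides on it. Origin: centre of its underside. There may be two or three tanks; an absent one reads None from the start
- tank2: single-reel film developing tank, a plain drum 90 mm in diameter and 66 mm high: black body, red lid flush all round that is only pressed on (nothing to hold it by, and too wide for most grippers); about 0.45 kg, full. Stands loose on the deck and slides on it. Origin: centre of its underside. There may be two or three tanks; an absent one reads None from the start
- bottle0: brown concentrate bottle with a paper label and black cap, straight body 58 mm in diameter up to 106 mm, cap 33 mm in diameter, 140 mm high in all, about 0.3 kg, standing loose on the deck. Origin: centre of its underside. There may be three or four bottles; an absent one reads None from the start
- bottle1: brown concentrate bottle with a paper label and black cap, straight body 58 mm in diameter up to 106 mm, cap 33 mm in diameter, 140 mm high in all, about 0.3 kg, standing loose on the deck. Origin: centre of its underside. There may be three or four bottles; an absent one reads None from the start
- bottle2: brown concentrate bottle with a paper label and black cap, straight body 58 mm in diameter up to 106 mm, cap 33 mm in diameter, 140 mm high in all, about 0.3 kg, standing loose on the deck. Origin: centre of its underside. There may be three or four bottles; an absent one reads None from the start
- bottle3: brown concentrate bottle with a paper label and black cap, straight body 58 mm in diameter up to 106 mm, cap 33 mm in diameter, 140 mm high in all, about 0.3 kg, standing loose on the deck. Origin: centre of its underside. There may be three or four bottles; an absent one reads None from the start
- shelf_top (a point): centre of the top of the narrow raised bottle shelf (pale wood board on two end panels, fixed, standing on the deck to the left or the right of the tanks): board 300 mm along this point's x, only 90 mm along its y, top 110 mm above the deck (z = 0.130), empty at the start. z up
- timer: free-standing countertop minute timer, a low grey drum 110 mm in diameter with a white face 41 mm above the deck, on four small rubber feet, about 0.3 kg, loose on the deck on the side opposite the shelf. If its stiff knob is turned without the timer being pressed down, the whole timer spins instead. Origin: centre of its underside
- timer_zero (a point): zero mark of the timer (the broad black mark) at the edge of its face, 50 mm from the axis along the timer's own -x; the other marks follow every 5 minutes (30 degrees) clockwise seen from above. It moves with the timer's body
- dial_grip (a point): point on the knob's axis at the height to grip it, 38 mm above the timer's face while the knob is not pressed. The knob is a black bar 60 mm long along this point's x, 16 mm thick along its y, its top 11 mm above this point, on a round skirt 66 mm in diameter that rises to 25 mm below this point. A white line marks the end that points along this point's -x and tells the minutes. Turns with the knob
- dial (a joint): angle of the timer's knob, rad: 0 = white line at the zero mark, grows clockwise seen from above, 60 minutes = one full turn (10 minutes = 1.047), stays where it is left. Stiff (0.16 N m): press down with at least 8 N (10 to 15 is ample) while turning. Pressing the gripped knob itself does this: it is sprung and sinks 1 mm for every 2.5 N, 6 mm at most
- funnel: bystander: orange funnel standing mouth down, 96 mm across, 95 mm high. Origin: centre of its underside
- jug: bystander: grey chemical jar with white cap, 76 mm across, 120 mm high. Origin: centre of its underside
- graduate: bystander: clear measuring cylinder, foot 72 mm across, 170 mm high. Origin: centre of its underside

How it is judged:
By the outcome, as a careful person would: the job done as asked, in the order asked, and still so for the second after the job is handed in, with the robot touching nothing.
Of tank0, tank1, tank2 only 2 to 3 are there at a start; the rules pass over those that are not, and their reading is None.
Of bottle0, bottle1, bottle2, bottle3 only 3 to 4 are there at a start; the rules pass over those that are not, and their reading is None.
At some moment in a run one of tank0, tank1, tank2 may be knocked a few centimetres aside while the robot is not near it.
It also fails if it takes over 210 s, if anything falls off the work surface, if the arm or the gripper's body presses on something with over 40 N, if the wrist force passes 120 N, or if a joint passes its speed limit or range.

## Working session

There is one attempt and no reset: what is moved stays moved. The work goes in short steps, Python scripts to look and compute and a tool call to move; the robot and the scene stay as the last step left them, time stands still between calls to the robot, and variables do not carry over. Pictures are saved under pics/ and viewed, at most 14 in all, crops included, and the job is handed in when it is done.

Besides the shell and the picture viewer there is one more tool, called as name(argument=value, ...) on one line, values as JSON. carry_out: Moves the arm, as the interface text tells. Its arguments: {"type":"object","properties":{"commands":{"type":"array"},"newtons":{"type":"number"}},"required":["commands"]}

```bash
mkdir -p pics; cat > h.py <<'E'
from cell import robot
import numpy as np, cv2
def ray(p,uv):
    V=np.array(p["view"]);R=V[:3,:3];t=V[:3,3]
    d=np.array([(uv[0]-p["cx"])/p["fx"],-(uv[1]-p["cy"])/p["fy"],-1.])
    return -R.T@t, R.T@d
def onz(p,uv,z):
    o,d=ray(p,uv); return (o+d*(z-o[2])/d[2])[:2]
def proj(p,X):
    V=np.array(p["view"]);c=V[:3,:3]@np.array(X)+V[:3,3]
    return np.array([p["cx"]+p["fx"]*c[0]/-c[2],p["cy"]-p["fy"]*c[1]/-c[2]])
def save(p,n,img=None): cv2.imwrite("pics/"+n,cv2.cvtColor(p["pixels"] if img is None else img,cv2.COLOR_RGB2BGR))
E
python3 - <<'E'
from h import *
np.set_printoptions(precision=3,suppress=True)
print(robot.observe())
P={n:robot.read_camera(n) for n in("top","scene")}
for n,p in P.items():
    save(p,n+"0.png"); print(n,p.keys(),p["fx"],p["cx"],p["cy"],"cam at",ray(p,(0,0))[0])
Z=dict(deck=0,well0=.012,well1=.012,well2=.012,tank0=.02,bottle0=.02,shelf_top=.13,timer=.02,timer_zero=.061,dial_grip=.099,funnel=.02,jug=.02,graduate=.02)
for k,z in Z.items():
  for n,p in P.items():
    for r in robot.tip_of(p,k)[:6]:
        if r["p"]>.2: print(k,n,round(r["p"],2),np.round(r["at"]),onz(p,r["at"],z))
E
```

```text
{'time': 0.0, 'qpos': array([ 1.177,  0.343,  1.525,  0.   ,  1.275, -0.146]), 'qvel': array([-0.   , -0.001, -0.001, -0.001, -0.003, -0.001]), 'joint_efforts': array([  0.   , -43.125, -24.422,   0.072,   0.056,  -0.   ]), 'tool_pos': array([0.129, 0.509, 0.243]), 'tool_rot': array([-3.14 , -0.   ,  2.894]), 'contact_force': array([-0.68 , -0.793,  0.056]), 'torque': array([-0.023,  0.017,  0.054]), 'grip_force': 0.0, 'opening': 0.09178656089378248}
top dict_keys(['pixels', 'fx', 'fy', 'cx', 'cy', 'view', 'shot']) 590.2547212869202 316.504995278681 235.50555162106002 cam at [0.431 0.028 1.27 ]
scene dict_keys(['pixels', 'fx', 'fy', 'cx', 'cy', 'view', 'shot']) 483.21192835391054 319.92259610259185 233.76558144863986 cam at [1.268 0.669 0.878]
deck top 0.71 [303. 238.] [0.602 0.023]
deck scene 0.93 [321. 269.] [0.61  0.012]
deck scene 0.46 [312. 271.] [0.634 0.002]
well0 top 0.97 [247. 223.] [0.634 0.143]
well0 top 0.79 [366. 218.] [ 0.644 -0.113]
well0 top 0.72 [305. 221.] [0.638 0.019]
well0 top 0.36 [302. 165.] [0.763 0.024]
well0 scene 0.71 [349. 297.] [0.637 0.14 ]
well0 scene 0
[... 1395 characters left out ...]
0.36 [266. 215.] [ 0.67  -0.132]
timer top 0.62 [484. 282.] [ 0.503 -0.362]
timer top 0.6 [308. 241.] [0.594 0.012]
timer scene 0.88 [263. 188.] [ 0.498 -0.367]
timer_zero top 0.69 [488. 303.] [ 0.457 -0.356]
timer_zero scene 0.63 [275. 172.] [ 0.452 -0.362]
timer_zero scene 0.61 [400. 310.] [0.617 0.275]
dial_grip top 0.77 [490. 282.] [ 0.498 -0.35 ]
dial_grip scene 0.6 [262. 168.] [ 0.506 -0.357]
funnel top 0.56 [303. 167.] [0.756 0.021]
funnel scene 0.56 [280. 290.] [0.752 0.013]
jug top 0.69 [405. 182.] [ 0.721 -0.198]
jug top 0.3 [491. 284.] [ 0.5   -0.377]
jug scene 0.6 [238. 244.] [ 0.722 -0.201]
graduate top 0.57 [209. 192.] [0.701 0.225]
graduate scene 0.95 [354. 330.] [0.708 0.222]
```

View pics/top0.png

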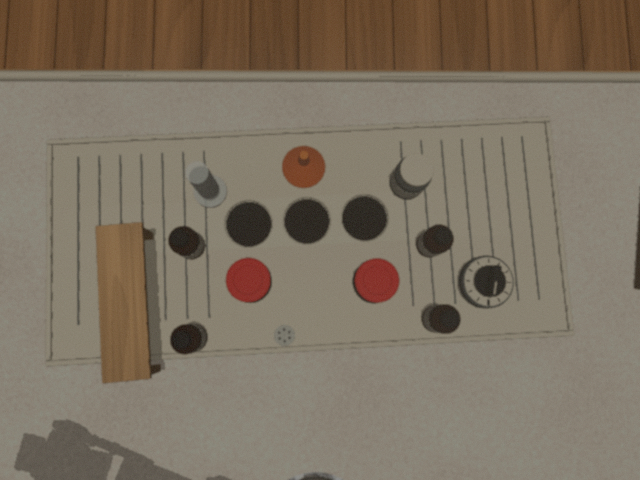

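View pics/scene0.png

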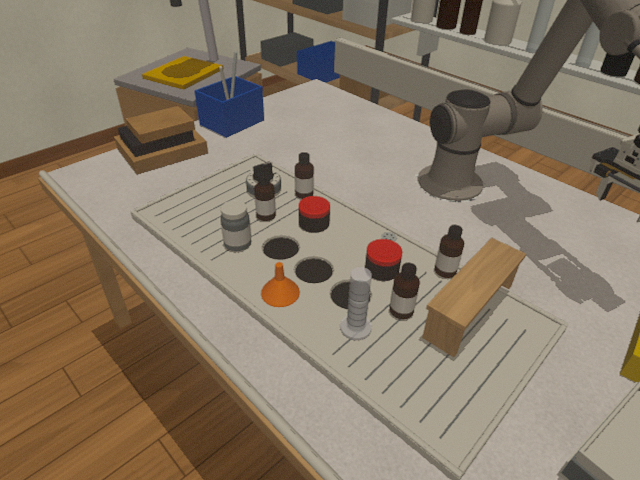

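Two tanks, four bottles; shelf on the left, timer on the right. I'll refine with segmentation and a close crop of the timer.

```bash
cat > seg.py <<'E'
from h import *
np.set_printoptions(precision=4,suppress=True)
def blobs(mask,lo,hi):
    n,l,s,c=cv2.connectedComponentsWithStats(mask.astype(np.uint8))
    return [(cv2.fitEllipse(max(cv2.findContours((l==i).astype(np.uint8),0,1)[0],key=len)),s[i,4]) for i in range(1,n) if lo<s[i,4]<hi]
def tanks(p):
    im=p["pixels"].astype(int); return [(onz(p,e[0],.086),a) for e,a in blobs((im[...,0]>90)&(im[...,1]<60)&(im[...,2]<60),300,4000)]
E
python3 - <<'E'
from seg import *
p=robot.read_camera("top"); im=p["pixels"].astype(int)
for t in tanks(p): print("tank",t)
for e,a in blobs(im.max(2)<50,150,4000): print("dark",np.round(e[0],1),np.round(e[1],1),a,onz(p,e[0],.02),onz(p,e[0],.16),onz(p,e[0],.061))
# shelf: wood colour
m=((im[...,0]-im[...,2])>35)&(np.arange(480)[:,None]>200)&(np.arange(640)<200)
c=max(cv2.findContours(m.astype(np.uint8),0,1)[0],key=cv2.contourArea)
r=cv2.minAreaRect(c); b=cv2.boxPoints(r); print("shelf",b,[onz(p,q,.13) for q in b], onz(p,r[0],.13))
q=robot.read_camera("scene")
def up(p,x,y,w,h,k): return cv2.resize(p["pixels"][y:y+h,x:x+w],None,fx=k,fy=k,interpolation=cv2.INTER_CUBIC)
a=up(p,450,245,75,75,8); b2=up(q,230,150,80,75,8); s=np.hstack([a,b2])
save(p,"timer.png",cv2.resize(cv2.convertScaleAbs(s,alpha=1.4),(800,387)))
for k in("find_in","tip_of"):
  for r in getattr(robot,k)(p,"dial_grip")[:2]+getattr(robot,k)(p,"timer")[:2]: print(k,r)
E
```

```text
tank (array([0.5073, 0.1338]), np.int32(1484))
tank (array([ 0.5046, -0.1228]), np.int32(1463))
dark [364.  217.8] [40.  41.2] 1204 [ 0.643  -0.1082] [ 0.6193 -0.0929] [ 0.636  -0.1037]
dark [306.4 220.8] [40.3 41.3] 1246 [0.637  0.0158] [0.614  0.0172] [0.6303 0.0162]
dark [248.4 223.7] [40.4 41.6] 1286 [0.6316 0.1399] [0.6091 0.1274] [0.625  0.1363]
dark [183.9 240.7] [26.1 28.5] 609 [0.5957 0.2763] [0.5773 0.2485] [0.5903 0.2682]
dark [437.  238.7] [22.6 28.7] 384 [ 0.5967 -0.2647] [ 0.5781 -0.2319] [ 0.5912 -0.2551]
dark [488.9 280. ] [26.8 28.5] 537 [ 0.5073 -0.3726] [ 0.4988 -0.3278] [ 0.5048 -0.3595]
dark [445.1 317.6] [23.  25.5] 323 [ 0.4286 -0.2755] [ 0.4289 -0.2415] [ 0.4287 -0.2655]
dark [185.9 338.6] [26.7 29.7] 659 [0.3904 0.2677] [0.395  0.2409] [0.3918 0.2598]
shelf [[ 93.2212 224.3879]
 [142.0758 221.7231]
 [150.7001 379.8345]
 [101.8454 382.4993]] [array([0.6141, 0.4299]), array([0.6188, 0.3361]), array([0.3186, 0.3107]), array([0.3148, 0.4012])] [0.4639 0.3693]
find_in {'at': [487.3, 281.3], 'p': 0.86}
find_in {'at': [488.7, 283.1], 'p': 0.96}
tip_of {'at': [492.9, 280.2], 'p': 0.94}
tip_of {'at': [363.5, 217.0], 'p': 0.73}
tip_of {'at': [431.9, 316.4], 'p': 0.67}
tip_of {'at': [483.0, 280.1], 'p': 0.56}
```

View pics/timer.png

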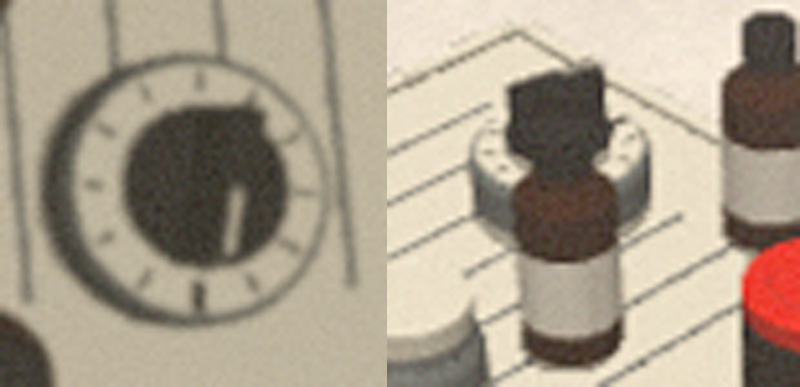

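Timer crop: zero mark points at the robot (pixel ≈ 488,303), and the knob's white line stands about 6° clockwise of it (≈0.1 rad). Shelf centre is about (0.467, 0.370). First bottle: near the shelf at (0.393, 0.243).

carry_out(commands=[[[0, 0, 0], -0.124, 0.85], [[0, 0, 0], -0.1236, 0.85], [[-0.0377, -0.038, 0], 0, 0.85], [[-0.0377, -0.038, 0], 0, 0.85], [[-0.0377, -0.038, 0], 0, 0.85], [[-0.0377, -0.038, 0], 0, 0.85], [[-0.0377, -0.038, 0], 0, 0.85], [[-0.0377, -0.038, 0], 0, 0.85], [[-0.0377, -0.038, 0], 0, 0.85], [[0, 0, 0], 0, 0.85], [[0, 0, 0], 0, 0.85]], newtons=20)

```text
time: 3.08
tool_pos: [0.3923, 0.243, 0.2437]
tool_rot: [3.141, -0.001, 3.141]
contact_force: [0.2, -0.5, 0.4]
opening: 0.0779
grip_force: 0.0
```

carry_out(commands=[[[0, 0, 0.04], 0, 0.85], [[0, 0, 0.04], 0, 0.85], [[0, 0, 0.03], 0, 0.85], [[0, 0, 0.0155], 0, 0.85], [[0, 0, 0], 0, 0.5], [[0, 0, 0], 0, 0.3], [[0, 0, 0], 0, 0.3], [[0, 0, 0], 0, 0.3], [[0, 0, 0], 0, 0.3], [[0, 0, -0.02], 0, 0.3], [[0, 0, -0.04], 0, 0.3], [[0, 0, -0.05], 0, 0.3], [[0, 0, -0.05], 0, 0.3], [[0, 0, -0.02], 0, 0.3], [[0, 0, 0], 0, 0.3]])

```text
time: 4.95
tool_pos: [0.3929, 0.2426, 0.299]
tool_rot: [3.141, 0.002, 3.141]
contact_force: [0.4, -0.5, -3.4]
opening: 0.058
grip_force: 19.8
```

```bash
python3 - <<'E'
from seg import *
q=robot.read_camera("scene"); save(q,"s1.png")
E
```

```text
(no output)
```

View pics/s1.png

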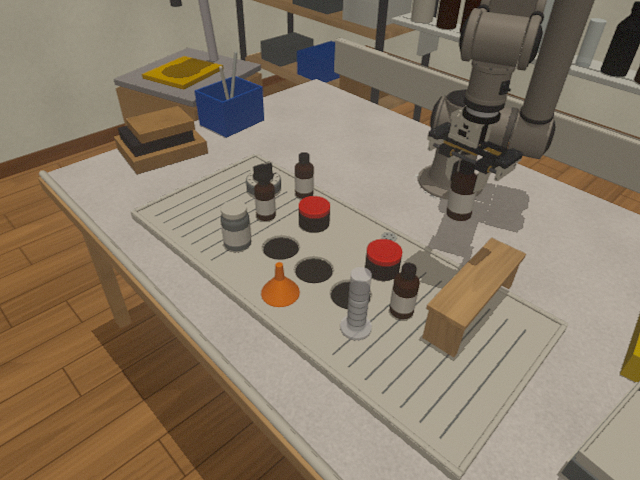

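Bottle held at (460,195), upright. Placing it at the near end of the shelf.

carry_out(commands=[[[0.009, 0.039, 0], 0, 0.3], [[0.009, 0.039, 0], 0, 0.3], [[0.01, 0.0394, 0], 0, 0.3], [[0, 0, 0], 0, 0.3], [[0, 0, 0.03], 0, 0.3], [[0, 0, 0.025], 0, 0.3], [[0, 0, 0.012], 0, 0.3], [[0, 0, 0.003], 0, 0.3], [[0, 0, 0], 0, 0.3]])

```text
time: 6.12
tool_pos: [0.3648, 0.3599, 0.2286]
tool_rot: [3.142, 0.0, 3.141]
contact_force: [-1.4, -0.1, 0.4]
opening: 0.0573
grip_force: 19.9
```

carry_out(commands=[[[0, 0, 0], 0, 0.85], [[0, 0, 0], 0, 0.85], [[0, 0, 0], 0, 0.85], [[0, 0, -0.035], 0, 0.85], [[0, 0, -0.0365], 0, 0.85], [[-0.043, -0.022, 0], 0, 0.85], [[-0.043, -0.022, 0], 0, 0.85], [[-0.043, -0.022, 0], 0, 0.85], [[-0.043, -0.022, 0], 0, 0.85], [[-0.0435, -0.022, 0], 0, 0.85], [[0, 0, 0.06], 0, 0.85], [[0, 0, 0.06], 0, 0.85], [[0, 0, 0.042], 0, 0.85], [[0, 0, 0.02], 0, 0.85], [[0, 0, 0], 0, 0.3], [[0, 0, 0], 0, 0.3], [[0, 0, 0], 0, 0.3], [[0, 0, 0], 0, 0.3]])

```text
time: 8.38
tool_pos: [0.5808, 0.2507, 0.1192]
tool_rot: [3.141, 0.003, 3.142]
contact_force: [-0.2, 0.9, 2.7]
opening: 0.0585
grip_force: 19.8
```

carry_out(commands=[[[0, 0, -0.03], 0, 0.3], [[0, 0, -0.05], 0, 0.3], [[0, 0, -0.055], 0, 0.3], [[0, 0, -0.047], 0, 0.3], [[0.004, 0.043, 0], 0, 0.3], [[0.004, 0.043, 0], 0, 0.3], [[0.0045, 0.042, 0], 0, 0.3], [[0, 0, 0], 0, 0.3], [[0, 0, 0.03], 0, 0.3], [[0, 0, 0.025], 0, 0.3], [[0, 0, 0.012], 0, 0.3], [[0, 0, 0.003], 0, 0.3], [[0, 0, 0], 0, 0.3]])

```text
time: 10.0
tool_pos: [0.5681, 0.3781, 0.2307]
tool_rot: [3.141, 0.001, 3.141]
contact_force: [0.7, 0.2, -2.0]
opening: 0.0585
grip_force: 19.7
```

carry_out(commands=[[[0, 0, 0.0015], 0, 0.3], [[0, 0, 0], 0, 0.3], [[0, 0, 0], 0, 0.85], [[0, 0, 0], 0, 0.85], [[0, 0, 0], 0, 0.85], [[0, 0, -0.035], 0, 0.85], [[0, 0, -0.0365], 0, 0.85], [[0, -0.06, 0], 0, 0.85], [[0, -0.06, 0], 0, 0.85], [[0, -0.06, 0], 0, 0.85], [[0, -0.06, 0], 0, 0.85], [[0, -0.06, 0], 0, 0.85], [[0, -0.05, 0], 0, 0.85], [[0, 0, 0], 0, 0.85]])

```text
time: 11.75
tool_pos: [0.5676, 0.0249, 0.2999]
tool_rot: [-3.141, 0.0, 3.136]
contact_force: [0.2, 0.6, -0.2]
opening: 0.0779
grip_force: 0.0
```

```bash
python3 - <<'E'
from seg import *
p=robot.read_camera("top");save(p,"t2.png")
print(tanks(p))
for n in("top","scene"):
  p=robot.read_camera(n)
  for k,zs in(("bottle0",(.02,.13)),):
    for r in robot.tip_of(p,k): 
      if r["p"]>.3: print(n,r,[onz(p,r["at"],z) for z in zs])
E
```

```text
[(array([ 0.5046, -0.1226]), np.int32(1459)), (array([0.513 , 0.1622]), np.int32(348)), (array([0.5047, 0.1062]), np.int32(316))]
top {'at': [428.1, 242.5], 'p': 0.88} [array([ 0.5886, -0.2451]), array([ 0.5748, -0.2211])]
top {'at': [115.0, 246.7], 'p': 0.77} [array([0.5837, 0.421 ]), array([0.5703, 0.3864])]
top {'at': [123.9, 357.7], 'p': 0.59} [array([0.353 , 0.3941]), array([0.3599, 0.362 ])]
scene {'at': [501.2, 255.9], 'p': 0.89} [array([0.233 , 0.3189]), array([0.3657, 0.3638])]
scene {'at': [305.8, 192.4], 'p': 0.81} [array([ 0.4169, -0.2574]), array([ 0.526 , -0.1385])]
scene {'at': [266.2, 216.3], 'p': 0.76} [array([ 0.5865, -0.2443]), array([ 0.6739, -0.1271])]
scene {'at': [459.7, 305.6], 'p': 0.7} [array([0.469 , 0.3438]), array([0.5714, 0.3856])]
```

View pics/t2.png

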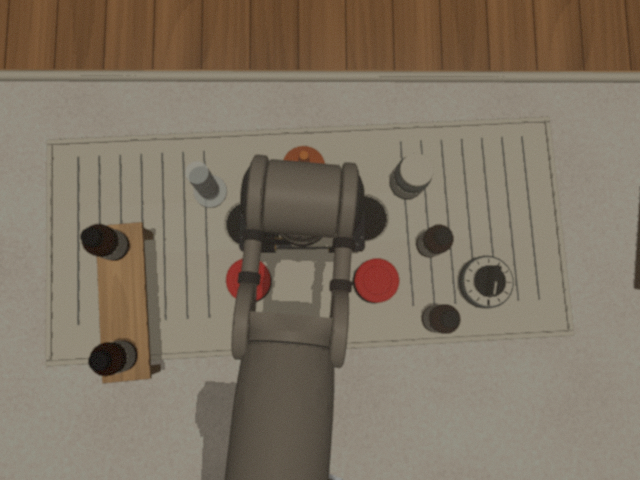

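Two bottles stand on the shelf ((105,240) and (113,357)); the third next.

```bash
python3 - <<'E'
from seg import *
p=robot.read_camera("top")
for X in([.568,.3785-.029,.13],[.568,.3785-.043,.13],[.365,.36-.029,.13],[.568,.3785,.27],[.365,.36,.27]): print(X,proj(p,X))
E
```

```text
[0.568, 0.3495, 0.13] [134.2468 247.7557]
[0.568, 0.3355, 0.13] [141.5546 247.7106]
[0.365, 0.33099999999999996, 0.13] [140.5657 354.7326]
[0.568, 0.3785, 0.27] [ 93.8648 238.1624]
[0.365, 0.36, 0.27] [ 99.9491 360.2017]
```

carry_out(commands=[[[-0.0025, -0.053, 0], 0, 0.85], [[-0.0025, -0.053, 0], 0, 0.85], [[-0.0025, -0.053, 0], 0, 0.85], [[-0.0025, -0.053, 0], 0, 0.85], [[-0.0025, -0.053, 0], 0, 0.85], [[0, 0, 0.04], 0, 0.85], [[0, 0, 0.06], 0, 0.85], [[0, 0, 0.06], 0, 0.85], [[0, 0, 0.022], 0, 0.85], [[0, 0, 0], 0, 0.85], [[0, 0, 0], 0, 0.3], [[0, 0, 0], 0, 0.3], [[0, 0, 0], 0, 0.3], [[0, 0, 0], 0, 0.3]])

```text
time: 13.8
tool_pos: [0.5808, -0.2372, 0.1192]
tool_rot: [-3.14, 0.003, 3.141]
contact_force: [0.5, -1.4, 5.5]
opening: 0.0596
grip_force: 19.7
```

carry_out(commands=[[[0, 0, -0.03], 0, 0.3], [[0, 0, -0.05], 0, 0.3], [[0, 0, -0.055], 0, 0.3], [[0, 0, -0.047], 0, 0.3], [[0, 0, 0], 0, 0.3]])

```text
time: 14.42
tool_pos: [0.5811, -0.237, 0.3039]
tool_rot: [-3.138, 0.007, -3.142]
contact_force: [0.7, 0.3, -2.8]
opening: 0.0592
grip_force: 19.5
```

```bash
python3 - <<'E'
from h import *
im=cv2.imread("pics/t2.png")[215:390,70:170]
p=robot.read_camera("top");q=robot.read_camera("scene")
a=cv2.resize(im,None,fx=3.4,fy=3.4,interpolation=2)
b=q["pixels"][215:365,405:545].copy()
def circ(im,p,c,z,off,k):
    pts=[(proj(p,[c[0]+.029*np.cos(t),c[1]+.029*np.sin(t),z])-off)*k for t in np.linspace(0,6.3,40)]
    cv2.polylines(im,[np.int32(pts)],True,(0,255,0),1)
b=cv2.cvtColor(cv2.resize(b,None,fx=3.2,fy=3.2,interpolation=2),cv2.COLOR_RGB2BGR)
for c in((.568,.3785),(.365,.36)):
    for z in (.13,.236): circ(a,p,c,z,np.array([70,215]),3.4)
    circ(b,q,c,.13,np.array([405,215]),3.2)
h=595; A=np.zeros((h,340,3),np.uint8);A[:a.shape[0]]=a[:h];B=np.zeros((h,448,3),np.uint8);B[:b.shape[0]]=b
cv2.imwrite("pics/shelf.png",cv2.convertScaleAbs(np.hstack([A,B]),alpha=1.5))
E
```

```text
(no output)
```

View pics/shelf.png

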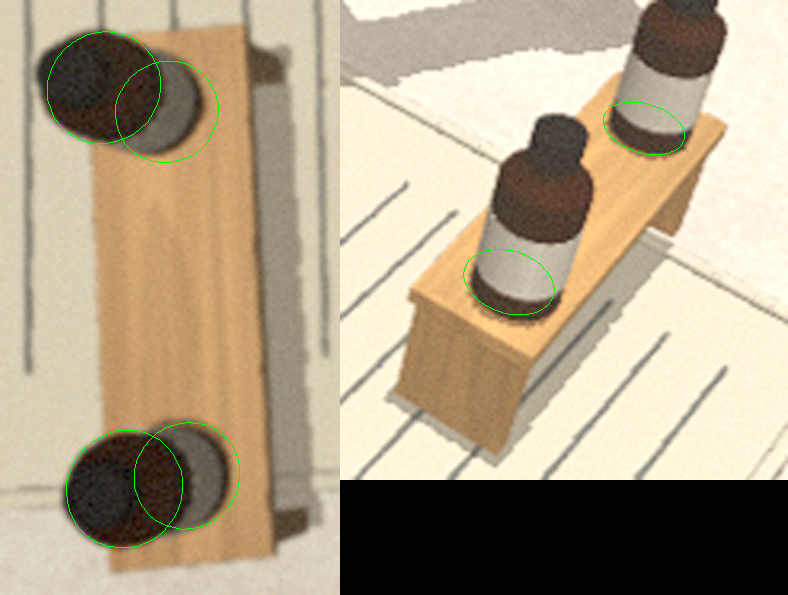

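Bases lie within the board with margin all round (real bases about 4 mm to +y of my circles). Next slot, corrected by that.

carry_out(commands=[[[0.01, 0.058, 0], 0, 0.3], [[0.01, 0.058, 0], 0, 0.3], [[0.01, 0.058, 0], 0, 0.3], [[0.01, 0.058, 0], 0, 0.3], [[0.01, 0.058, 0], 0, 0.3], [[0.01, 0.058, 0], 0, 0.3], [[0.01, 0.058, 0], 0, 0.3], [[0.0095, 0.058, 0], 0, 0.3], [[0, 0.058, 0], 0, 0.3], [[0, 0.05, 0], 0, 0.3], [[0, 0.034, 0], 0, 0.3], [[0, 0, 0], 0, 0.3], [[0, 0, 0], 0, 0.3]])

```text
time: 16.15
tool_pos: [0.5001, 0.3685, 0.2978]
tool_rot: [-3.139, -0.003, 3.141]
contact_force: [0.1, -0.5, -1.5]
opening: 0.0592
grip_force: 19.5
```

carry_out(commands=[[[0, 0, 0.03], 0, 0.3], [[0, 0, 0.025], 0, 0.3], [[0, 0, 0.012], 0, 0.3], [[0, 0, 0.0035], 0, 0.3], [[0, 0, 0], 0, 0.3]])

```text
time: 16.77
tool_pos: [0.5011, 0.3692, 0.2301]
tool_rot: [3.141, 0.001, 3.141]
contact_force: [0.4, -0.3, -2.1]
opening: 0.0595
grip_force: 19.5
```

carry_out(commands=[[[0, 0, 0.0014], 0, 0.3], [[0, 0, 0], 0, 0.3], [[0, 0, 0], 0, 0.85], [[0, 0, 0], 0, 0.85], [[0, 0, 0], 0, 0.85], [[0, 0, -0.035], 0, 0.85], [[0, 0, -0.0365], 0, 0.85], [[0, -0.04, 0], 0, 0.85], [[0.008, -0.058, 0], 0, 0.85], [[0.008, -0.058, 0], 0, 0.85], [[0.008, -0.058, 0], 0, 0.85], [[0.008, -0.058, 0], 0, 0.85], [[0.008, -0.058, 0], 0, 0.85], [[0.008, -0.058, 0], 0, 0.85], [[0.008, -0.058, 0], 0, 0.85], [[0.008, -0.058, 0], 0, 0.85], [[0.008, -0.058, 0], 0, 0.85], [[0, -0.053, 0], 0, 0.85], [[0, 0, 0], 0, 0.85]])

```text
time: 19.15
tool_pos: [0.4281, -0.2488, 0.2987]
tool_rot: [-3.141, -0.0, 3.137]
contact_force: [-0.8, 0.3, -0.6]
opening: 0.0781
grip_force: 0.0
```

carry_out(commands=[[[0, 0, 0.04], 0, 0.85], [[0, 0, 0.06], 0, 0.85], [[0, 0, 0.06], 0, 0.85], [[0, 0, 0.022], 0, 0.85], [[0, 0, 0], 0, 0.85], [[0, 0, 0], 0, 0.3], [[0, 0, 0], 0, 0.3], [[0, 0, 0], 0, 0.3], [[0, 0, 0], 0, 0.3]])

```text
time: 20.27
tool_pos: [0.4294, -0.2466, 0.1188]
tool_rot: [-3.139, 0.003, 3.141]
contact_force: [-1.3, -3.4, 6.4]
opening: 0.0585
grip_force: 19.9
```

carry_out(commands=[[[0, 0, -0.03], 0, 0.3], [[0, 0, -0.05], 0, 0.3], [[0, 0, -0.055], 0, 0.3], [[0, 0, -0.047], 0, 0.3], [[-0.003, 0.058, 0], 0, 0.3], [[0, 0.058, 0], 0, 0.3], [[0, 0.058, 0], 0, 0.3], [[0, 0.058, 0], 0, 0.3], [[0, 0.058, 0], 0, 0.3], [[0, 0.058, 0], 0, 0.3], [[0, 0.058, 0], 0, 0.3], [[0, 0.058, 0], 0, 0.3], [[0, 0.058, 0], 0, 0.3], [[0, 0.05, 0], 0, 0.3], [[0, 0.037, 0], 0, 0.3], [[0, 0, 0], 0, 0.3], [[0, 0, 0], 0, 0.3]])

```text
time: 22.4
tool_pos: [0.4309, 0.3627, 0.2986]
tool_rot: [-3.14, -0.002, -3.141]
contact_force: [0.1, 0.2, -3.2]
opening: 0.0582
grip_force: 19.8
```

carry_out(commands=[[[0, 0, 0.03], 0, 0.3], [[0, 0, 0.025], 0, 0.3], [[0, 0, 0.012], 0, 0.3], [[0, 0, 0.0035], 0, 0.3], [[0, 0, 0], 0, 0.3]])

```text
time: 23.02
tool_pos: [0.4321, 0.3633, 0.2298]
tool_rot: [3.14, 0.001, 3.141]
contact_force: [0.0, 1.4, -3.9]
opening: 0.0585
grip_force: 19.8
```

carry_out(commands=[[[0, 0, 0.0014], 0, 0.3], [[0, 0, 0], 0, 0.3], [[0, 0, 0], 0, 0.85], [[0, 0, 0], 0, 0.85], [[0, 0, 0], 0, 0.85], [[0, 0, -0.035], 0, 0.85], [[0, 0, -0.0365], 0, 0.65], [[0, -0.04, 0], 0, 0.65], [[0.008, -0.055, 0], 0, 0.65], [[0.008, -0.055, 0], 0, 0.65], [[0.008, -0.055, 0], 0, 0.65], [[0.008, -0.055, 0], 0, 0.65], [[0, -0.055, 0], 0, 0.65], [[0, -0.048, 0], 0, 0.65], [[0, 0, 0], 0, 0.65]])

```text
time: 24.9
tool_pos: [0.3996, -0.0021, 0.2989]
tool_rot: [-3.141, 0.0, 3.136]
contact_force: [-0.6, 0.5, -0.3]
opening: 0.0594
grip_force: 0.0
```

```bash
python3 - <<'E'
from seg import *
p=robot.read_camera("top");q=robot.read_camera("scene")
print(tanks(p))
for e,a in blobs(p["pixels"].max(2)<50,1000,4000): print("well",onz(p,e[0],.02),a)
save(p,"t3.png",np.hstack([cv2.resize(p["pixels"],None,fx=.62,fy=.62),cv2.resize(q["pixels"],None,fx=.62,fy=.62)]))
E
```

```text
[(array([0.5072, 0.1335]), np.int32(1482)), (array([ 0.5044, -0.1226]), np.int32(1455))]
```

View pics/t3.png

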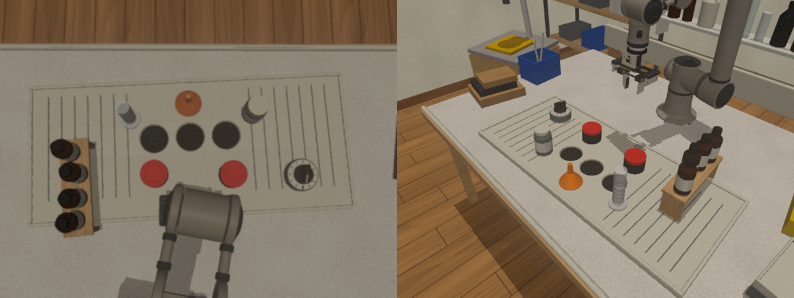

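All four bottles are on the shelf; tanks have not moved. Going behind the left tank, fingers spread as a fork.

carry_out(commands=[[[-0.0115, 0.044, 0], 0, 0.65], [[-0.0115, 0.044, 0], 0, 0.65], [[-0.0115, 0.044, 0], 0, 0.65], [[0, 0, 0], -0.052, 0.65], [[0, 0, 0.06], 0, 0.65], [[0, 0, 0.06], 0, 0.65], [[0, 0, 0.06], 0, 0.65], [[0, 0, 0.05], 0, 0.65], [[0, 0, 0.022], 0, 0.65], [[0, 0, 0], 0, 0.65], [[0, 0, 0], 0, 0.65]])

```text
time: 26.38
tool_pos: [0.4346, 0.1333, 0.0478]
tool_rot: [3.141, 0.002, -3.088]
contact_force: [0.1, -0.0, 0.7]
opening: 0.0595
grip_force: 0.0
```

carry_out(commands=[[[-0.01, -0.003, 0], 0, 0.65], [[-0.012, 0, 0], 0, 0.65], [[-0.012, 0, 0], 0, 0.65], [[-0.012, 0, 0], 0, 0.65], [[-0.012, 0, 0], 0, 0.65], [[-0.012, 0, 0], 0, 0.65], [[-0.012, 0, 0], 0, 0.65], [[-0.012, 0, 0], 0, 0.65], [[-0.012, 0, 0], 0, 0.65], [[-0.01, 0, 0], 0, 0.65], [[-0.01, 0, 0], 0, 0.65], [[-0.006, 0, 0], 0, 0.65], [[0, 0, 0], 0, 0.65]])

```text
time: 28.0
tool_pos: [0.5657, 0.1361, 0.0471]
tool_rot: [3.142, -0.002, -3.09]
contact_force: [-4.4, 0.6, 4.4]
opening: 0.0595
grip_force: 3.8
```

```bash
python3 - <<'E'
from seg import *
p=robot.read_camera("top");q=robot.read_camera("scene")
print(tanks(p)); print([ (r['at'],r['p'],onz(q,r['at'],.02)) for r in robot.tip_of(q,"tank0")[:3]])
a=cv2.resize(p["pixels"][180:300,200:400],(400,240));b=cv2.resize(q["pixels"][210:330,280:440],(320,240));save(p,"t4.png",np.hstack([a,b]))
E
```

```text
[(array([ 0.5047, -0.122 ]), np.int32(1286))]
[([314.8, 227.7], 0.66, array([ 0.5185, -0.1088])), ([356.9, 286.5], 0.63, array([0.6028, 0.1326])), ([278.0, 247.1], 0.59, array([ 0.6502, -0.1149]))]
```

View pics/t4.png

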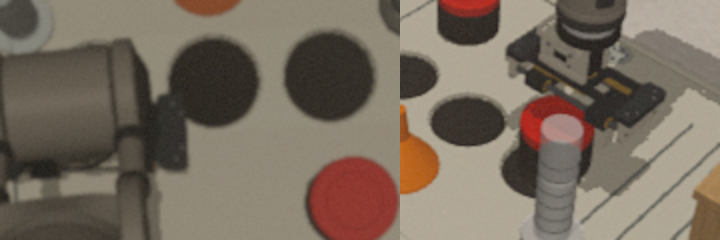

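The tank is at the well's near edge; a last slow push of about 25 mm.

carry_out(commands=[[[-0.006, 0, 0], 0, 0.65], [[-0.006, 0, 0], 0, 0.65], [[-0.006, 0, 0], 0, 0.65], [[-0.005, 0, 0], 0, 0.65], [[-0.003, 0, 0], 0, 0.65], [[0, 0, 0], 0, 0.65], [[0, 0, 0], 0, 0.65]])

```text
time: 29.02
tool_pos: [0.5923, 0.1375, 0.0469]
tool_rot: [3.142, 0.001, -3.09]
contact_force: [-0.2, 0.1, -1.5]
opening: 0.0593
grip_force: 0.6
```

```bash
python3 - <<'E'
from seg import *
q=robot.read_camera("scene")
save(q,"s5.png",cv2.resize(q["pixels"][210:340,280:440],(640,520)))
E
```

```text
(no output)
```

View pics/s5.png

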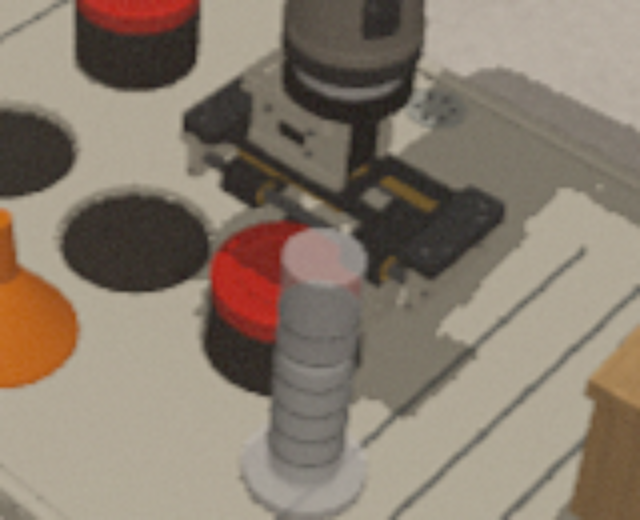

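carry_out(commands=[[[0.02, 0, 0], 0, 0.65], [[0.03, 0, 0], 0, 0.65], [[0, 0, -0.05], 0, 0.65], [[0, 0, -0.05], 0, 0.65], [[0.025, -0.0518, 0], 0, 0.65], [[0.025, -0.0518, 0], 0, 0.65], [[0.025, -0.0518, 0], 0, 0.65], [[0.025, -0.0518, 0], 0, 0.65], [[0.025, -0.0518, 0], 0, 0.65], [[0, 0, 0], -0.05, 0.65], [[0, 0, 0], 0, 0.65]])

```text
time: 30.45
tool_pos: [0.4309, -0.1311, 0.1474]
tool_rot: [-3.141, 0.002, -3.042]
contact_force: [-0.0, 0.6, -0.4]
opening: 0.0598
grip_force: 0.0
```

```bash
python3 - <<'E'
from seg import *
p=robot.read_camera("top");q=robot.read_camera("scene")
for t,a in tanks(p): print(t,a)
im=p["pixels"].astype(int)
for e,a in blobs((im[...,0]>90)&(im[...,1]<60)&(im[...,2]<60),300,4000): print("z.078",onz(p,e[0],.078),e[1])
E
```

```text
[0.6321 0.1397] 1424
[ 0.5225 -0.1589] 736
z.078 [0.6334 0.1404] (41.56132125854492, 41.8886604309082)
z.078 [ 0.5231 -0.1602] (30.067245483398438, 42.78086853027344)
```

```bash
python3 - <<'E'
from seg import *
q=robot.read_camera("scene"); p=robot.read_camera("top")
im=q["pixels"].astype(int)
for e,a in blobs((im[...,0]>120)&(im[...,1]<60)&(im[...,2]<60),150,4000): print(e,a,onz(q,e[0],.086))
for n in(p,q):
  print([(np.round(r['at']),round(r['p'],2),onz(n,r['at'],.02)) for r in robot.tip_of(n,"tank2")[:4]])
a=cv2.resize(p["pixels"][180:340,280:440],(400,400));b=cv2.resize(q["pixels"][150:310,230:390],(400,400));save(p,"t6.png",np.hstack([a,b]))
E
```

```text
((303.47589111328125, 202.29647827148438), (19.75619125366211, 29.64707374572754), 89.72888946533203) 493 [ 0.5206 -0.1541]
((342.8631896972656, 278.7274169921875), (18.37390899658203, 30.210491180419922), 14.143414497375488) 387 [0.6594 0.1344]
[(array([394., 279.]), 0.85, array([ 0.5115, -0.1685])), (array([248., 223.]), 0.66, array([0.6326, 0.1405]))]
[(array([305., 217.]), 0.77, array([ 0.5052, -0.1638])), (array([348., 294.]), 0.65, array([0.6371, 0.1357]))]
```

View pics/t6.png

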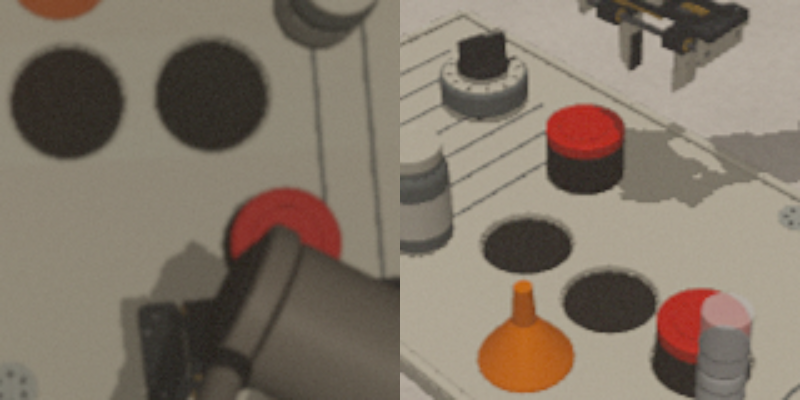

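Tank 1 sits in its well; the other was knocked aside to about (0.51, -0.16). Stepping back for a clear view.

carry_out(commands=[[[0, 0.06, 0], 0, 0.65], [[0, 0.06, 0], 0, 0.65], [[0, 0, 0], 0, 0.65], [[0, 0, 0], 0, 0.65]])

```text
time: 31.25
tool_pos: [0.4188, -0.0106, 0.147]
tool_rot: [-3.141, 0.001, -3.038]
contact_force: [-0.3, -0.5, 0.7]
opening: 0.0595
grip_force: 0.0
```

```bash
python3 - <<'E'
from seg import *
p=robot.read_camera("top");s=robot.observe();print(s["tool_pos"],s["tool_rot"])
T=None
for t,a in tanks(p):
    print(t,a)
    if t[1]<0:T=t
W=np.array([.643,-.1082]);d=W-T;th=np.arctan2(d[1],d[0]);L=np.hypot(*d);u=d/L
print("theta",th,"L",L,"start",T-.078*u,"end",W-.043*u)
yaw=s["tool_rot"][2];x=np.array([np.cos(yaw),np.sin(yaw)]);y=np.array([np.sin(yaw),-np.cos(yaw)])
D=T-.078*u-s["tool_pos"][:2];print("dx,dy",D@x,D@y,"turn",-(th-(yaw+np.pi)))
E
```

```text
[ 0.4189 -0.0112  0.147 ] [-3.1412  0.0006 -3.0396]
[0.6323 0.1398] 1427
[ 0.5111 -0.1581] 1456
theta 0.3619707410381696 L 0.14101131253237456 start [ 0.4382 -0.1858] end [ 0.6028 -0.1234]
dx,dy -0.0013883107241105448 -0.17557156415755387 turn -0.25997816786024
```

carry_out(commands=[[[0, -0.055, 0], 0, 0.65], [[0, -0.055, 0], 0, 0.65], [[0, -0.0545, 0], 0, 0.65], [[0, 0, 0.04], 0, 0.65], [[0, 0, 0.04], 0, 0.65], [[0, 0, 0.02], 0, 0.65], [[0, 0, 0], 0, 0.65], [[0, 0, 0], 0, 0.65]])

```text
time: 32.3
tool_pos: [0.4356, -0.1755, 0.0476]
tool_rot: [-3.141, 0.001, -3.041]
contact_force: [0.3, -0.6, -0.3]
opening: 0.0598
grip_force: 0.0
```

carry_out(commands=[[[-0.0116, 0.0031, 0], 0, 0.65], [[-0.0116, 0.0031, 0], 0, 0.65], [[-0.0116, 0.0031, 0], 0, 0.65], [[-0.0116, 0.0031, 0], 0, 0.65], [[-0.0116, 0.0031, 0], 0, 0.65], [[-0.0116, 0.0031, 0], 0, 0.65], [[-0.0116, 0.0031, 0], 0, 0.65], [[-0.0116, 0.0031, 0], 0, 0.65], [[-0.0116, 0.0031, 0], 0, 0.65], [[-0.0116, 0.0031, 0], 0, 0.65], [[-0.0116, 0.0031, 0], 0, 0.65], [[-0.008, 0.002, 0], 0, 0.65], [[0, 0, 0], 0, 0.65]])

```text
time: 33.92
tool_pos: [0.5668, -0.1241, 0.047]
tool_rot: [3.142, -0.0, -3.039]
contact_force: [-1.2, -0.3, 1.4]
opening: 0.0595
grip_force: 1.5
```

```bash
python3 - <<'E'
from seg import *
q=robot.read_camera("scene");p=robot.read_camera("top")
for n in(p,q):
  print([(np.round(r['at']),round(r['p'],2),onz(n,r['at'],.02)) for r in robot.tip_of(n,"tank2")[:4]])
save(q,"s7.png",cv2.resize(q["pixels"][150:310,230:390],(480,480)))
E
```

```text
[(array([249., 221.]), 0.71, array([0.6376, 0.1386]))]
[(array([289., 241.]), 0.84, array([ 0.6125, -0.1128])), (array([347., 295.]), 0.8, array([0.6417, 0.135 ]))]
```

View pics/s7.png

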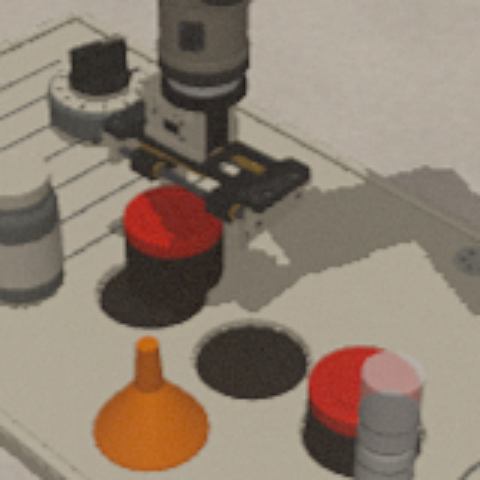

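carry_out(commands=[[[-0.0058, 0.0015, 0], 0, 0.65], [[-0.0058, 0.0015, 0], 0, 0.65], [[-0.0058, 0.0015, 0], 0, 0.65], [[-0.0058, 0.0015, 0], 0, 0.65], [[-0.0058, 0.0015, 0], 0, 0.65], [[-0.0045, 0.001, 0], 0, 0.65], [[-0.002, 0, 0], 0, 0.65], [[0, 0, 0], 0, 0.65], [[0, 0, 0], 0, 0.65]])

```text
time: 35.25
tool_pos: [0.6009, -0.1125, 0.0468]
tool_rot: [3.141, 0.0, -3.04]
contact_force: [-1.1, 2.0, -1.4]
opening: 0.0597
grip_force: 1.0
```

carry_out(commands=[[[0.02, 0, 0], 0, 0.65], [[0.03, 0, 0], 0, 0.65], [[0, 0, -0.05], 0, 0.65], [[0, 0, -0.06], 0, 0.65], [[0.04, 0.03, -0.03], 0, 0.5], [[0.04, 0.03, -0.03], 0, 0.5], [[0.04, 0.03, -0.03], 0, 0.5], [[0, 0, 0], 0, 0.5], [[0, 0, 0], 0, 0.5]])

```text
time: 36.38
tool_pos: [0.4234, -0.0407, 0.2473]
tool_rot: [-3.141, 0.002, -3.04]
contact_force: [-0.2, 0.1, 0.4]
opening: 0.0461
grip_force: 0.0
```

```bash
python3 - <<'E'
from seg import *
q=robot.read_camera("scene");p=robot.read_camera("top");s=robot.observe();print(s["tool_pos"],s["tool_rot"])
for t in tanks(p): print(t)
k=7
for n in("timer","dial_grip","timer_zero"):
  for r in robot.tip_of(p,n)[:1]: print(n,r)
a=cv2.resize(p["pixels"][242:318,450:526],(532,532),interpolation=2)
g=cv2.cvtColor(p["pixels"],cv2.COLOR_RGB2GRAY)
b=cv2.resize(q["pixels"][190:330,255:400],(266,257))
B=np.zeros((532,266,3),np.uint8);B[:257]=b;save(p,"t8.png",cv2.convertScaleAbs(np.hstack([a,B]),alpha=1.4))
E
```

```text
[ 0.4233 -0.0409  0.2463] [ 3.1414 -0.0003 -3.0403]
(array([ 0.6403, -0.1044]), np.int32(1398))
(array([0.6323, 0.1397]), np.int32(1423))
timer {'at': [482.1, 282.3], 'p': 0.63}
dial_grip {'at': [493.3, 282.8], 'p': 0.89}
timer_zero {'at': [491.5, 304.1], 'p': 0.55}
```

View pics/t8.png

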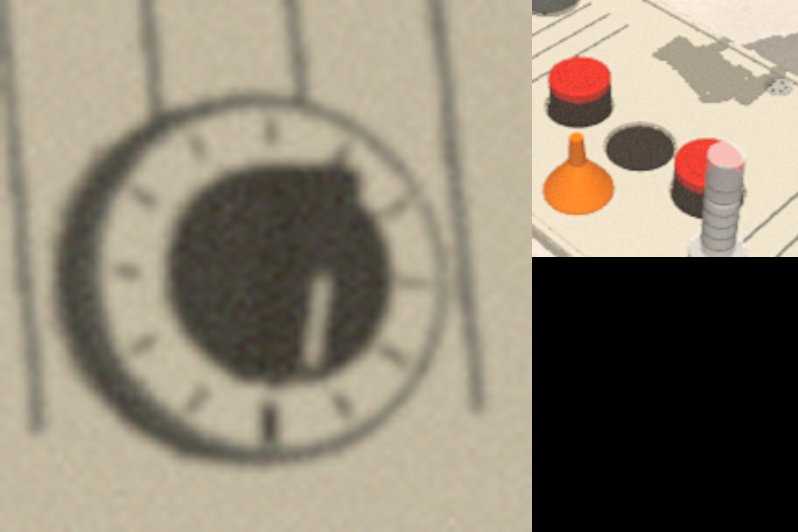

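Both tanks are down flat in their wells. The knob's line is still about 6° past zero; computing the knob grip.

```bash
python3 - <<'E'
from seg import *
p=robot.read_camera("top");s=robot.observe()
f=lambda u,v,z: onz(p,(450+u/7,242+v/7),z)
ang=lambda a,b: np.arctan2(*(b-a)[::-1])
lin=ang(f(322,275,.11),f(311,365,.11))
zs=[ang(f(271,132,.061),f(268,425,.061)), ang(f(410,283,.061),f(127,271,.061))+np.pi/2]
c=(f(271,132,.061)+f(268,425,.061)+f(410,283,.061)+f(127,271,.061))/4
# bottom mark is broad/centre radius similar
print("line",lin,"zero",zs,"c",c, "r",[np.hypot(*(f(u,v,.061)-c)) for u,v in((271,132),(268,425),(410,283),(127,271))])
th=lin-np.pi; yaw=s["tool_rot"][2];print("theta",th)
x=np.array([np.cos(yaw),np.sin(yaw)]);y=np.array([np.sin(yaw),-np.cos(yaw)]);D=c-s["tool_pos"][:2]
print("dx,dy",D@x,D@y,"turn",(yaw+np.pi)-th, "z",s["tool_pos"][2])
a=f(322,275,.11);b=f(311,365,.11);print("line ends",a,b,"dist axis to line",np.cross((b-a)/np.hypot(*(b-a)),c-a), np.hypot(*(b-c)))
E
```

```text
line 2.9681390803379037 zero [np.float64(3.081472268809156), np.float64(3.0917764667779792)] c [ 0.5014 -0.3584] r [np.float64(0.043068294291184896), np.float64(0.04328192388724261), np.float64(0.0418552227357736), np.float64(0.04212522856183598)]
theta -0.17345357325188937
dx,dy -0.045962949931387914 -0.32394268513555713 turn 0.2747841488670315 z 0.2461188909444219
line ends [ 0.4991 -0.3579] [ 0.4738 -0.3534] dist axis to line 0.00013627366976042595 0.028045078181518468<stdin>:13: DeprecationWarning: Arrays of 2-dimensional vectors are deprecated. Use arrays of 3-dimensional vectors instead. (deprecated in NumPy 2.0)
```

carry_out(commands=[[[-0.0077, -0.054, 0], 0, 0.5], [[-0.0077, -0.054, 0], 0, 0.5], [[-0.0077, -0.054, 0], 0, 0.5], [[-0.0077, -0.054, 0], 0, 0.5], [[-0.0077, -0.054, 0], 0, 0.5], [[-0.0077, -0.054, 0], 0, 0.5], [[0, 0, 0], 0.137, 0.5], [[0, 0, 0], 0.137, 0.5], [[0, 0, 0.05], 0, 0.5], [[0, 0, 0.05], 0, 0.5], [[0, 0, 0.02], 0, 0.5], [[0, 0, 0], 0, 0.5]])

```text
time: 38.17
tool_pos: [0.5006, -0.3576, 0.1243]
tool_rot: [3.139, -0.004, 2.969]
contact_force: [-0.1, -0.1, -0.1]
opening: 0.046
grip_force: 0.0
```

carry_out(commands=[[[0, 0, 0.015], 0, 0.5], [[0, 0, 0.012], 0, 0.5], [[0, 0, 0], 0, 0.3], [[0, 0, 0], 0, 0.22], [[0, 0, 0], 0, 0.19], [[0, 0, 0], 0, 0.1], [[0, 0, 0], 0, 0.1], [[0, 0, 0], 0, 0.1]], newtons=30)

```text
time: 39.17
tool_pos: [0.5017, -0.3585, 0.1002]
tool_rot: [-3.141, 0.001, 2.969]
contact_force: [0.7, -2.6, 0.7]
opening: 0.0156
grip_force: 29.9
```

carry_out(commands=[[[0, 0, 0.003], 0, 0.1], [[0, 0, 0.0025], 0, 0.1], [[0, 0, 0], 0, 0.1], [[0, 0, 0], 0, 0.1]])

```text
time: 39.67
tool_pos: [0.5018, -0.3586, 0.096]
tool_rot: [-3.14, 0.002, 2.969]
contact_force: [-1.8, -0.4, 11.3]
opening: 0.0158
grip_force: 29.9
```

carry_out(commands=[[[0, 0, 0.001], 0, 0.1], [[0, 0, 0], 0, 0.1], [[0, 0, 0], 0.116, 0.1], [[0, 0, 0], 0.116, 0.1], [[0, 0, 0], 0.116, 0.1], [[0, 0, 0], 0.116, 0.1], [[0, 0, 0], 0.116, 0.1], [[0, 0, 0], 0.116, 0.1], [[0, 0, 0], 0.116, 0.1], [[0, 0, 0], 0.116, 0.1], [[0, 0, 0], 0, 0.1], [[0, 0, 0], 0, 0.1]])

```text
time: 41.18
tool_pos: [0.5022, -0.3582, 0.0953]
tool_rot: [3.14, 0.002, 2.041]
contact_force: [-2.3, 1.2, 12.2]
opening: 0.0158
grip_force: 30.0
```

carry_out(commands=[[[0, 0, -0.003], 0, 0.1], [[0, 0, 0], 0, 0.1], [[0, 0, 0], 0, 0.5], [[0, 0, 0], 0, 0.5], [[0, 0, 0], 0, 0.5], [[0, 0, -0.03], 0, 0.5], [[0, 0, -0.05], 0, 0.5], [[0, 0, -0.05], 0, 0.5], [[-0.05, 0.03, -0.02], 0, 0.5], [[-0.05, 0.03, 0], 0, 0.5], [[-0.05, 0.03, 0], 0, 0.5], [[-0.05, 0.03, 0], 0, 0.5], [[0, 0, 0], 0, 0.5]])

```text
time: 42.8
tool_pos: [0.6712, -0.4658, 0.2409]
tool_rot: [3.141, -0.001, 2.041]
contact_force: [0.1, 0.2, -1.5]
opening: 0.0455
grip_force: 0.0
```

```bash
python3 - <<'E'
from seg import *
q=robot.read_camera("scene");p=robot.read_camera("top");s=robot.observe();print(s["tool_pos"],s["tool_rot"])
for t in tanks(p): print(t)
a=cv2.resize(p["pixels"][242:318,450:526],(532,532),interpolation=2)
b=cv2.resize(q["pixels"],(266,200));c=cv2.resize(p["pixels"],(266,200))
B=np.zeros((532,266,3),np.uint8);B[:200]=b;B[200:400]=c;save(p,"t9.png",cv2.convertScaleAbs(np.hstack([a,B]),alpha=1.4))
E
```

```text
[ 0.6695 -0.4646  0.2452] [3.141  0.0004 2.0414]
(array([ 0.6399, -0.1041]), np.int32(1376))
(array([0.6318, 0.1394]), np.int32(1395))
```

View pics/t9.png

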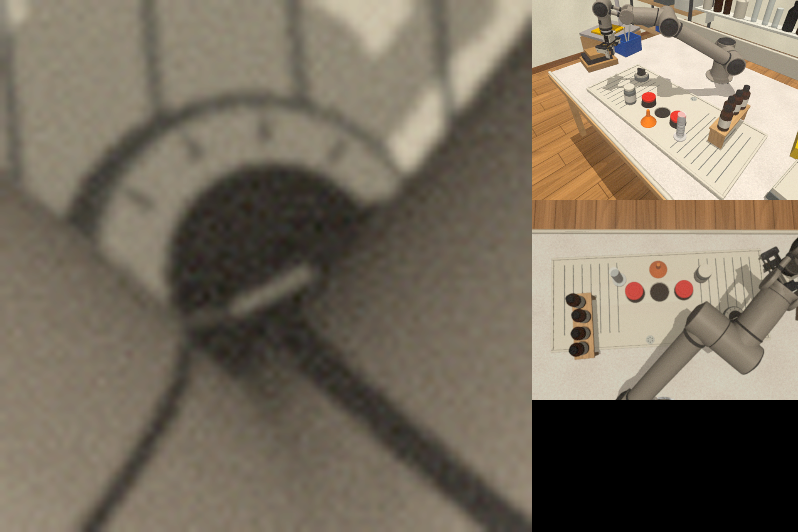

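Arm parked over the timer; moving it clear for a proper reading.

carry_out(commands=[[[0.057, 0, 0], 0, 0.5], [[0.057, 0, 0], 0, 0.5], [[0.057, 0, 0], 0, 0.5], [[0.057, 0, 0], 0, 0.5], [[0.057, 0, 0], 0, 0.5], [[0.057, 0, 0], 0, 0.5], [[0.057, 0, 0], 0, 0.5], [[0.057, 0, 0], 0, 0.5], [[0.057, 0, 0], 0, 0.5], [[0, 0, 0], 0, 0.5], [[0, 0, 0], 0, 0.5]])

```text
time: 44.28
tool_pos: [0.4456, -0.0234, 0.2479]
tool_rot: [3.138, 0.006, 2.042]
contact_force: [0.1, 0.4, 0.2]
opening: 0.0461
grip_force: 0.0
```

```bash
python3 - <<'E'
from seg import *
p=robot.read_camera("top")
for t in tanks(p): print(t)
a=cv2.resize(p["pixels"][242:318,450:526],(532,532),interpolation=2)
save(p,"t10.png",cv2.convertScaleAbs(a,alpha=1.4))
E
```

```text
(array([ 0.6403, -0.1045]), np.int32(1397))
(array([0.6322, 0.1397]), np.int32(1427))
```

View pics/t10.png

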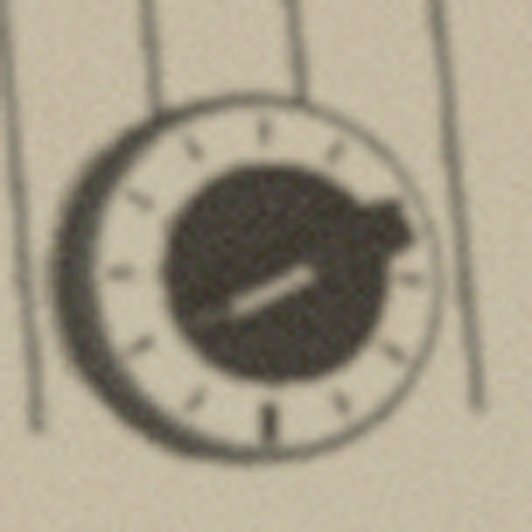

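```bash
python3 - <<'E'
from seg import *
p=robot.read_camera("top")
f=lambda u,v,z: onz(p,(450+u/7,242+v/7),z)
ang=lambda a,b: np.arctan2(*(b-a)[::-1])
m=p["pixels"][242:318,450:526]; g=cv2.resize(cv2.cvtColor(m,cv2.COLOR_RGB2GRAY),(532,532),interpolation=2)
w=np.zeros_like(g);w[255:325,215:325]=g[255:325,215:325]
ys,xs=np.where(w>75); vx,vy,x0,y0=cv2.fitLine(np.float32(np.c_[xs,ys]),2,0,.01,.01).ravel();print(len(xs),x0,y0,vx,vy)
s=-1 if vx>0 else 1
lin=ang(f(x0,y0,.11),f(x0+s*40*vx,y0+s*40*vy,.11))
z=[ang(f(264,132,.061),f(268,425,.061)),ang(f(409,279,.061),f(121,272,.061))+np.pi/2]
c=sum(f(*q,.061) for q in((264,132),(268,425),(409,279),(121,272)))/4
print(lin,z,"dial",np.mean(z)-lin,"c",c)
E
```

```text
1646 272.5893 289.86514 0.8918186 -0.4523932
2.0202331332708976 [np.float64(3.105660369394529), np.float64(3.109747561305955)] dial 1.0874708320793447 c [ 0.5016 -0.3574]
```

The dial reads about 10.2 to 10.4 minutes. The timer turned less than 1.5° and shifted no more than about 1 mm. Everything else is in place, so I'm handing in.

```bash
python3 -c "
from cell import robot; print(robot.hand_in())"
```

```text
the job is handed in; nothing more can be done
None
```

Job handed in: both tanks are flat in their wells, all four bottles are upright on the shelf, and the timer, set last, reads about 10.1–10.4 minutes in the camera image after its body turned about 1° and shifted up to about 1 mm; the funnel, jar and cylinder were not touched.

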